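# Proof-pull a bracket with a peak-hold spring gauge

### The job

Proof-pull the bracket on the test rig: first push the gauge's drag pointer back to zero, fully home against the driver behind it. Then take the gauge's handle and pull it straight out of the case - there is some slack to take up before the spring starts to draw - until the pointer stands between the two long marks, hold it there for about a second without pulling past the marks, and ease the handle all the way back in without letting it snap. Leave the pointer standing between the long marks as the record of the pull, and leave the other things on the bench alone.

Things in the scene. Friction and masses are not known exactly. Their poses are not given: they have to be found in the camera images.
- rig: Fixed dark steel base plate, 370 x 90 x 12 mm, with two rails (top at z = 21 mm) that carry the gauge. Origin on the bench surface, on the centre line; the plate spans x -125 to +245 mm, y +-45 mm. The handle is pulled along -x of this frame; +x points from the gauge to the bracket.
- case: The gauge's aluminium case, 150 x 50 mm, black end caps 54 mm wide, top face at z = 63 mm; axes parallel to the rig's. Origin under its middle at bench height; it spans x -75 to +75 mm. It slides along the rails (about 1.5 N friction) and stays where left. Pulled along -x, the bolt head on its tail rod bears on the bracket after an unknown slack (up to 50 mm); only then does the spring draw.
- marks (a point): Point on top of the case midway between the two long marks, z = 63 mm, at x = 0 of the case. The long marks are raised lines across both edges of the top at x = +4 and -4 mm. Short ticks every 10 mm run from zero (x = +40 mm) to x = -30 mm.
- bolt_head (a point): Centre of the square steel bolt head (26 x 26 x 10 mm) on the rod at the case's far end, x = +145 mm of the case, z = 42 mm. It sits behind a slotted grey upright bracket, 44 mm wide and 72 mm high, on a wooden block on the rig. It carries the pull.
- handle: Upright flat black pull tab, 12 mm thick (x), 40 mm wide (y), top 19 mm above and foot 41 mm below its origin, which is the grip point, z = 78 mm. A 12 mm rod 36 mm below the origin joins it to the case. Home: origin at x = -130 mm of the case, 55 mm in front of it. Draws 70 mm at most; the spring pulls back with 3 N plus 0.2 N per mm (11 N at the middle of the long marks).
- rider: The drag pointer: dark steel block 14 (x) x 26 (y) x 20 mm high, sliding with 0.8 N friction on top of the case. Origin at the middle of its underside, z = 63.5 mm. At zero its origin is at x = +40 mm of the case, touching the driver, a fin of the plunger in the case's slot that pushes it out with the handle, mm for mm, and leaves it there; x = 0 is the middle of the marks. It starts beyond them.
- screwdriver: Screwdriver lying on the bench; origin under its middle; leave alone.
- tape_measure: Tape measure, 70 x 38 x 62 mm, standing on the bench; origin under its middle; leave alone.
- screw_jar: Clear jar with steel cap, 52 mm diameter, 70 mm high; origin under its middle; leave alone.
- offcut: Wooden offcut, 90 x 35 x 20 mm; origin under its middle; leave alone.
- carton: Small carton, 110 x 70 x 50 mm; origin under its middle; leave alone.
- wrench: Wrench lying on the bench; origin under its middle; leave alone.
- glue_bottle: Bottle, 52 mm diameter, 150 mm high; origin under its middle; leave alone.

How it is judged:
By the outcome, as a careful person would: the job done as asked, in the order asked, and still so for the second after the job is handed in, with the robot touching nothing.
It also fails if it takes over 67 s, if anything falls off the work surface, if the arm or the gripper's body presses on something with over 40 N, if the wrist force passes 120 N, or if a joint passes its speed limit or range.

### The arm

A 6-joint arm with a two-finger parallel gripper is mounted at the origin on the work surface. World frame = base frame: x ahead of the robot, y to its left, z up, the work surface at z = 0. Lengths are in m, angles in rad, forces in N, time in s.
With the tool pointing down it reaches from about 0.375 to 0.925 m from the base axis. Payload 5.7 kg.
Tool frame: the origin (TCP) lies at the very end of the fingers, on their centre line; the grasp point (between the pads) lies 19 mm behind it; z points along the fingers, y is the line along which they close (so a half turn about z gives the same grasp; the last joint's range is limited). The gripper opens to 88 mm and grips with 3 to 60 N. Pads are 20 mm wide; open, the fingers measure 115 mm over their backs; the gripper's body (75 mm by 178 mm) begins 61 mm behind the grasp point.
Start: joints at [-1.353, 0.359, 1.51, -0, 1.272, -0.115], TCP at [0.196, -0.567, 0.223] pointing down, gripper open.
Joint ranges: [-2.97, 2.97], [-1.01, 2.36], [0.21, 2.38], [-0.96, 4.11], [0.2, 2.71], [-2.98, 2.98]. Speed limits (rad/s): [2.39, 2.39, 3.14, 3.14, 3.14, 3.14].

### API

Orientations are given as a 3x3 rotation matrix whose columns are the frame's x, y, z axes.
In Python, from workcell import robot gives the robot as it stands.
- The arm moves only by the tool drive_tool, never from a script. Its argument "moves" is one flat list of numbers, 5 for each row, row after row: the shift along the tool's x, y, z in cm, then the turn about the tool's z in rad, then the opening, from 0 (shut) to 1 (fully open). A call has 1 to 8 rows; each row shifts and turns the commanded pose from where the row before left it, along the tool's axes as they then stand; what a row does not reach is not made up. A row lasts 1/12 s, in which the tool goes at most 41.7 mm and 7.16 degrees, less where a joint would pass 70% of its speed; a pose out of reach is approached as far as the arm can. A call with a gripper value outside its range is refused whole. The fingers move at their own pace and stop on an object; "newtons" is the grip in N (left out, the last holds). Time passes only in rows, so rows that do not move let the fingers close. It gives the time, the measured TCP pose, the force, the opening and the grip force at its end, in the units of the state.
- robot.read_state(): the state, without advancing time (a new reading comes with each control period).
- robot.grab_frame(name): name is "scene" or "top" or "wrist"; returns the picture (420x560x3 uint8, red, green, blue); there is no depth.
- robot.camera_params(name): a dict with "fx", "fy", "cx", "cy" (pixels), "dist_coeffs" ([k1, k2, p1, p2, k3] as OpenCV has them; the pictures are not rectified), "rvec" (rotation vector, rad) and "tvec" (3), from world to camera coordinates, as OpenCV has them. Camera axes: x right, y down, z forward; pixel columns grow to the right and rows downward; lengths in m; the calibration is good to about 2 mm. A picture is of the moment at which its call begins: read the wrist's pose just before it. camera_params takes no time and is no camera call; for the wrist camera it gives the pose at the moment of the call.
- robot.close_job(): hands the job in; it is judged then, once.
Trained networks look in the newest picture that a camera, given by its name, has taken for a name from the list of things; names that differ only in an ending like _2 or _b are one class to them, and where a whole thing is asked for, a point or a joint stands for the part that bears it (a point fixed in the world has none). Each returns a list of dicts, best first, with "p" (0 to 1); they miss things now and then, are a little off and sometimes report something else, mostly with a low value. They report only what shows in the picture. A call takes as long as a camera call.
- robot.recognise(camera, name): "position" ([column, row] in pixels, amid what is visible of it).
- robot.outline_of(camera, name): "mask" (420x560 bool, what is visible of it) and "position" ([column, row] in pixels, amid what is visible of it).
- robot.mark_of(camera, name): "position" ([column, row] in pixels: a listed point, or the origin of a listed thing).
The state is a dict: "clock": time; "q": joint angles; "dq": joint speeds; "tau": joint torques, N m; "position": TCP position; "ee_rot": TCP orientation; "contact_force": force on the tool from outside, world axes, zero at the start; "wrist_torque": the same for the moment, N m; "grip_width": finger opening in m; "grasp_force": force on a finger pad.
Only numpy, scipy, OpenCV 4.12 (cv2) and the standard library are available. Lean on these libraries where they do the work, as an engineer would, in place of code of your own. Each camera call takes 0.05 s, during which the arm holds its last target. There are 200 camera calls.

## Working session

There is one attempt and no reset: what is moved stays moved. The work goes in short steps, Python scripts to look and compute and a tool call to move; the robot and the scene stay as the last step left them, time stands still between calls to the robot, and variables do not carry over. Pictures are saved under pics/ and viewed, at most 10 in all, crops included, and the job is handed in when it is done.

Besides the shell and the picture viewer there is one more tool, called after ">>>" in YAML: its name, and indented under it one key for each argument. drive_tool: Moves the arm, as the interface text tells. Its arguments: {"type":"object","properties":{"moves":{"type":"array"},"newtons":{"type":"number"}},"required":["moves"]}

```bash
mkdir -p pics
cat > h.py <<'E'
import numpy as np, cv2
from workcell import robot
def snap(n,f):
    im=robot.grab_frame(n); cv2.imwrite('pics/'+f,im[:,:,::-1]); return im
def ray(cam,px):
    c=robot.camera_params(cam)
    K=np.array([[c['fx'],0,c['cx']],[0,c['fy'],c['cy']],[0,0,1]])
    u=cv2.undistortPoints(np.array([[px]],float),K,np.array(c['dist_coeffs'],float))[0,0]
    R=cv2.Rodrigues(np.array(c['rvec'],float))[0]; t=np.array(c['tvec'],float).ravel()
    return -R.T@t, R.T@np.array([u[0],u[1],1])
def at_z(cam,px,z):
    o,d=ray(cam,px); return o+d*(z-o[2])/d[2]
def proj(cam,P):
    c=robot.camera_params(cam)
    K=np.array([[c['fx'],0,c['cx']],[0,c['fy'],c['cy']],[0,0,1]])
    return cv2.projectPoints(np.array(P,float).reshape(-1,3),np.array(c['rvec'],float),np.array(c['tvec'],float),K,np.array(c['dist_coeffs'],float))[0][:,0]
E
python3 - <<'E'
from h import *
np.set_printoptions(precision=4,suppress=True)
s=robot.read_state(); print(s['clock'],s['position'],s['ee_rot'],s['grip_width'])
Z=dict(rig=0,case=0,marks=.063,bolt_head=.042,handle=.078,rider=.0635)
for cam in ('top','scene'):
    snap(cam,cam+'0.png')
    for n,z in Z.items():
        for r in robot.mark_of(cam,n)[:2]: print(cam,n,round(r['p'],2),np.round(r['position'],1),at_z(cam,r['position'],z))
print(robot.read_state()['clock'])
E
```

```text
0.0 [ 0.1959 -0.5664  0.2218] [[ 0.9451  0.3267 -0.0004]
 [ 0.3267 -0.9451  0.0017]
 [ 0.0002 -0.0018 -1.    ]] 0.08816161688956775
top rig 0.9 [208.5 213.6] [0.5679 0.1667 0.    ]
top case 0.73 [218.9 212.8] [0.5695 0.1362 0.    ]
top marks 0.89 [214.4 209.7] [0.5735 0.139  0.063 ]
top bolt_head 0.74 [163.1 211.7] [0.5734 0.2886 0.042 ]
top bolt_head 0.53 [260.9 209.5] [0.5725 0.0109 0.042 ]
top handle 0.58 [259.6 210.2] [0.5677 0.0125 0.078 ]
top rider 0.48 [217.6 211.3] [0.5688 0.13   0.0635]
scene rig 0.66 [335.6 305.7] [0.5707 0.1563 0.    ]
scene case 0.66 [330.7 299.7] [0.5705 0.1397 0.    ]
scene marks 0.55 [336.6 280.3] [0.5685 0.1461 0.063 ]
scene bolt_head 0.87 [383.9 344.4] [0.5706 0.2864 0.042 ]
scene handle 0.85 [295.7 228.9] [0.5682 0.0017 0.078 ]
scene rider 0.54 [325.6 272.1] [0.5747 0.1196 0.0635]
0.7
```

View pics/top0.png

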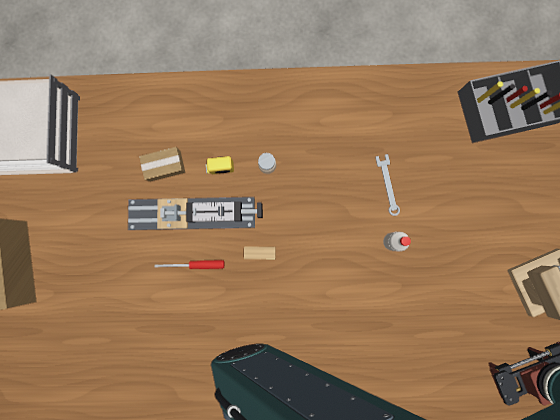

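View pics/scene0.png

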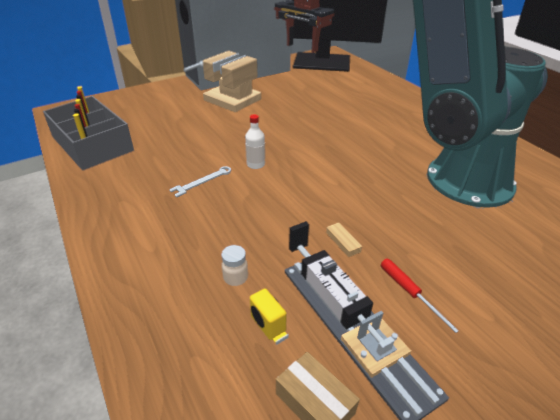

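The rig axis runs along world +y: handle near y≈0.01 (top px 260,210), bolt head near y≈0.287 (163,212), and the pointer about 15–20 mm beyond the marks. I'll move the wrist camera over it.

>>> drive_tool:
  moves: [0,0,-0.5,0.111,0.5,0,0,-0.5,0.111,0.5,0,0,-0.5,0.111,0.5,2,-3.5,-0.4,0,0.5,2,-3.5,-0.4,0,0.5,2,-3.5,-0.4,0,0.5,2,-3.5,-0.4,0,0.5,2,-3.5,-0.4,0,0.5]

```text
clock: 1.37
position: [0.2965, -0.3905, 0.2579]
ee_rot: [[1.0, -0.001, 0.0], [-0.001, -1.0, -0.0], [0.0, 0.0, -1.0]]
contact_force: [0.2, -0.1, 0.6]
grip_width: 0.0441
grasp_force: 0.0
```

>>> drive_tool:
  moves: [2,-3.5,-0.4,0,0,2,-3.5,-0.4,0,0,2,-3.5,-0.4,0,0,2,-3.5,-0.4,0,0,2,-3.5,-0.4,0,0,2,-3.5,-0.4,0,0,2,-3.5,-0.4,0,0,2,-3.5,-0.4,0,0]

```text
clock: 2.03
position: [0.4567, -0.1102, 0.2902]
ee_rot: [[1.0, -0.0, 0.001], [-0.0, -1.0, -0.0], [0.001, 0.0, -1.0]]
contact_force: [0.8, -0.3, 0.0]
grip_width: 0.0006
grasp_force: 0.0
```

>>> drive_tool:
  moves: [2,-3.5,-0.4,0,0,2,-3.5,-0.4,0,0,2,-3.5,-0.4,0,0,2,-3.5,-0.4,0,0,2,-3.5,-0.4,0,0,2,-3.5,-0.4,0,0,0,0,0,0,0,0,0,0,0,0]

```text
clock: 2.7
position: [0.5768, 0.0996, 0.3135]
ee_rot: [[1.0, 0.003, 0.0], [0.003, -1.0, 0.0], [0.0, -0.0, -1.0]]
contact_force: [-0.0, -0.5, 0.1]
grip_width: 0.0005
grasp_force: 0.0
```

```bash
cat > look.py <<'E'
from h import *
import sys
np.set_printoptions(precision=4,suppress=True)
s=robot.read_state(); print(s['clock'],s['position'],s['grip_width'],s['contact_force'],s['q']); print(s['ee_rot'])
c=robot.camera_params('wrist'); o,d=ray('wrist',(c['cx'],c['cy'])); print('cam',o,d)
snap('wrist',sys.argv[1])
Z=dict(case=0,marks=.063,bolt_head=.042,handle=.078,rider=.0635)
for n,z in Z.items():
    for r in robot.mark_of('wrist',n)[:1]: print(n,round(r['p'],2),np.round(r['position'],1),at_z('wrist',r['position'],z))
E
python3 look.py w1.png
```

```text
2.7 [0.5768 0.0996 0.3135] 0.0004996969448407539 [-0.0085 -0.4676  0.0558] [0.0531 0.2702 1.4141 0.     1.4572 1.6206]
[[ 1.      0.0033  0.0001]
 [ 0.0033 -1.      0.    ]
 [ 0.0001 -0.     -1.    ]]
cam [0.655  0.0994 0.4748] [-0.2845 -0.0009 -0.9587]
case 0.85 [240.6 174.1] [0.5644 0.1438 0.    ]
marks 0.7 [238.9 179.6] [0.5686 0.1396 0.063 ]
bolt_head 0.58 [141.1 175.1] [0.5712 0.2797 0.042 ]
handle 0.9 [335.2 181.1] [0.5696 0.0121 0.078 ]
rider 0.61 [231.6 169.4] [0.583  0.1487 0.0635]
```

View pics/w1.png

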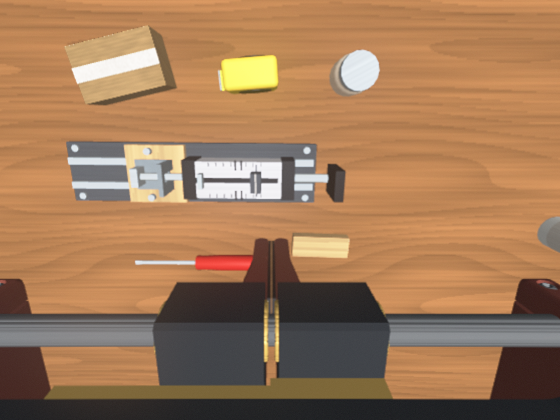

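Wrist view: case caps at columns 183–295, pointer at about (256,180), driver fin at about (200,180), handle at (337,183). I'll enlarge to measure.

Run:
```python
from h import *
np.set_printoptions(precision=4,suppress=True)
im=cv2.imread('pics/w1.png'); c=im[135:210,170:355]; cv2.imwrite('pics/w1c.png',cv2.resize(c,None,fx=4.3,fy=4.3,interpolation=cv2.INTER_CUBIC))
for p in [(68,143),(317,144),(316,202),(66,202)]: print(at_z('wrist',p,.012))
```

```text
[0.6138 0.3938 0.012 ]
[0.6115 0.0282 0.012 ]
[0.5228 0.0262 0.012 ]
[0.5239 0.4139 0.012 ]
```

View pics/w1c.png

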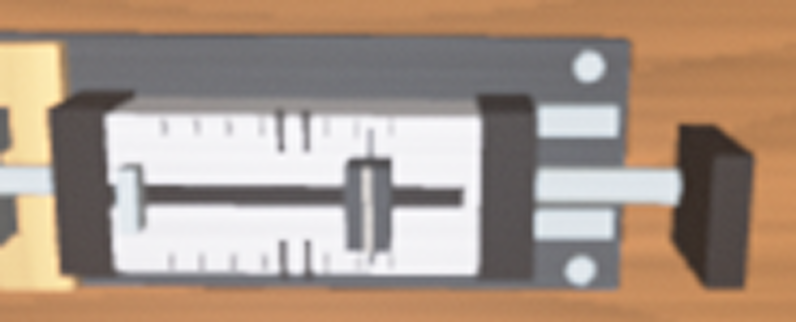

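Run:
```python
from h import *
np.set_printoptions(precision=4,suppress=True)
f=lambda x,y,z: print((x,y),at_z('wrist',(170+x/4.3,135+y/4.3),z))
f(281,130,.063);f(306,130,.063);f(282,258,.063);f(308,258,.063) # long marks
f(349,205,.0835);f(390,205,.0835) # rider top edges
f(370,160,.0835);f(370,250,.0835)
f(131,180,.08)
f(735,150,.097);f(751,155,.097);f(708,283,.097);f(746,285,.097);f(678,125,.097);f(712,125,.097)
```

```text
(281, 130) [0.5885 0.1436 0.063 ]
(306, 130) [0.5885 0.1358 0.063 ]
(282, 258) [0.5475 0.1447 0.063 ]
(308, 258) [0.5475 0.1364 0.063 ]
(349, 205) [0.5692 0.1216 0.0835]
(390, 205) [0.5691 0.1093 0.0835]
(370, 160) [0.5828 0.1151 0.0835]
(370, 250) [0.5552 0.1155 0.0835]
(131, 180) [0.5763 0.1873 0.08  ]
(735, 150) [0.5878 0.0099 0.097 ]
(751, 155) [0.5864 0.0053 0.097 ]
(708, 283) [0.5483 0.0155 0.097 ]
(746, 285) [0.5477 0.0042 0.097 ]
(678, 125) [0.595  0.0266 0.097 ]
(712, 125) [0.595  0.0169 0.097 ]
```

Measured: marks y=0.140, pointer centre y=0.115 (case −25 mm), handle y=0.010, axis x≈0.568. Now descending with shut fingers between the pointer and the handle.

>>> drive_tool:
  moves: [-0.9,1.7,3.6,0,0,0,0,4,0,0,0,0,4,0,0,0,0,4,0,0,0,0,4,0,0,0,0,3,0,0,0,0,1,0,0,0,0,0,0,0]
  newtons: 20

```text
clock: 3.67
position: [0.5648, 0.08, 0.0754]
ee_rot: [[1.0, -0.001, -0.006], [-0.001, -1.0, -0.0], [-0.006, 0.0, -1.0]]
contact_force: [0.5, 0.5, -0.0]
grip_width: 0.0004
grasp_force: 0.0
```

>>> drive_tool:
  moves: [0.3,0,0.4,0,0,0,0,0.2,0,0,0,-0.8,0,0,0,0,-0.8,0,0,0,0,-0.8,0,0,0,0,-0.8,0,0,0,0,-0.8,0,0,0,0,-0.8,0,0,0]

```text
clock: 4.33
position: [0.5704, 0.13, 0.0721]
ee_rot: [[1.0, 0.0, 0.001], [0.0, -1.0, 0.0], [0.001, -0.0, -1.0]]
contact_force: [-0.1, -1.7, 0.8]
grip_width: 0.0003
grasp_force: 0.5
```

```bash
python3 look.py w2.png; python3 -c "
import cv2;im=cv2.imread('pics/w2.png');cv2.imwrite('pics/w2.png',cv2.resize(im,(784,588)))"
```

```text
4.3333 [0.5704 0.13   0.0721] 0.0002746032954223539 [-0.0691 -1.7084  0.7829] [ 0.1061  0.5082  1.6955 -0.      0.9371  1.6765]
[[ 1.      0.0004  0.0008]
 [ 0.0004 -1.      0.0001]
 [ 0.0008 -0.0001 -1.    ]]
cam [0.6485 0.1296 0.2335] [-0.2837 -0.0001 -0.9589]
case 0.83 [252.7 218.1] [0.5692 0.1446 0.    ]
marks 0.21 [253.  218.3] [0.5903 0.1398 0.063 ]
bolt_head 0.64 [ 33.3 236. ] [0.5708 0.2858 0.042 ]
handle 0.88 [478.5 261.7] [0.5702 0.0145 0.078 ]
rider 0.78 [247.9 250.3] [0.5704 0.1421 0.0635]
```

View pics/w2.png

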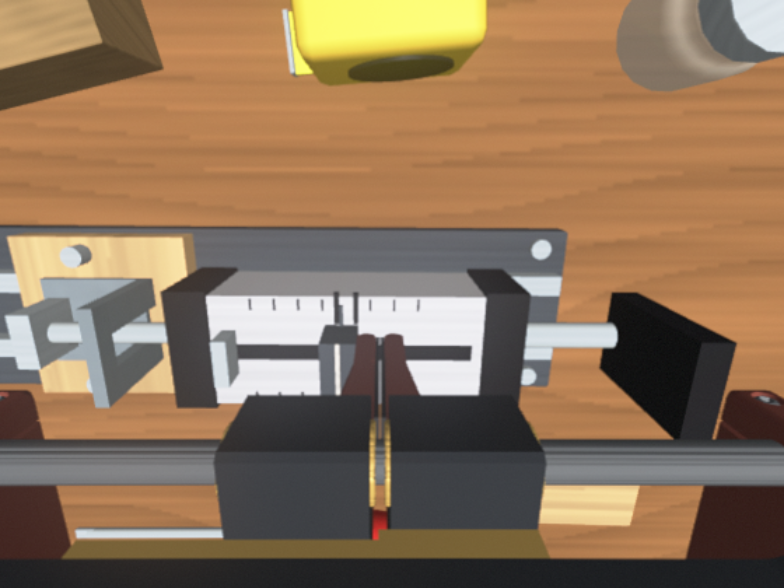

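The fingers are pushing the pointer (at about 335,355 in the enlarged view) toward the driver at (225,355). It needs about 38 mm more.

>>> drive_tool:
  moves: [0,-0.6,0,0,0,0,-0.6,0,0,0,0,-0.6,0,0,0,0,-0.6,0,0,0,0,-0.5,0,0,0,0,-0.3,0,0,0,0,-0.2,0,0,0,0,-0.1,0,0,0]

```text
clock: 5.3
position: [0.5701, 0.1643, 0.0717]
ee_rot: [[1.0, 0.0, -0.0], [0.0, -1.0, 0.0], [-0.0, -0.0, -1.0]]
contact_force: [-0.6, -0.9, -0.5]
grip_width: 0.0006
grasp_force: 0.4
```

>>> drive_tool:
  moves: [0,-0.1,0,0,0,0,-0.1,0,0,0,0,-0.1,0,0,0,0,0,0,0,0]

```text
clock: 5.63
position: [0.5701, 0.1669, 0.0717]
ee_rot: [[1.0, -0.0, -0.0], [-0.0, -1.0, 0.0], [-0.0, -0.0, -1.0]]
contact_force: [-0.5, -0.3, -0.9]
grip_width: 0.0006
grasp_force: 0.1
```

```bash
python3 look.py w3.png; python3 -c "
import cv2;im=cv2.imread('pics/w3.png');cv2.imwrite('pics/w3.png',cv2.resize(im[150:300,100:400],(800,400)))"
```

```text
5.6333 [0.5701 0.1669 0.0717] 0.0005918109409277304 [-0.4721 -0.2984 -0.9319] [0.1685 0.5192 1.6742 0.0003 0.9482 1.7395]
[[ 1.     -0.0003 -0.0001]
 [-0.0003 -1.      0.0002]
 [-0.0001 -0.0002 -1.    ]]
cam [0.6484 0.1664 0.233 ] [-0.2846  0.0003 -0.9586]
case 0.78 [297.1 216.1] [0.5711 0.1458 0.    ]
marks 0.62 [312.8 252.6] [0.569  0.1414 0.063 ]
bolt_head 0.71 [ 88.6 237.8] [0.5701 0.2874 0.042 ]
handle 0.62 [546.2 265.6] [0.5681 0.0146 0.078 ]
rider 0.6 [246.5 249.4] [0.5713 0.1811 0.0635]
```

View pics/w3.png

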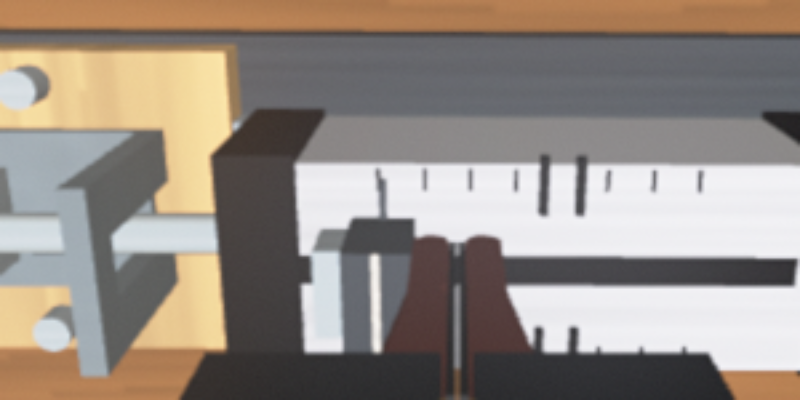

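The pointer's line is on the zero tick (about 380,180) and it touches or nearly touches the driver (330,270). A few more mm will seat it; the case slides if it's already home.

>>> drive_tool:
  moves: [0,-0.1,0,0,0,0,-0.1,0,0,0,0,-0.1,0,0,0,0,-0.1,0,0,0,0,0,0,0,0,0,0,0,0,0]

```text
clock: 6.43
position: [0.5703, 0.171, 0.0718]
ee_rot: [[1.0, -0.0, 0.0], [-0.0, -1.0, 0.0], [0.0, -0.0, -1.0]]
contact_force: [0.2, -0.3, 1.1]
grip_width: 0.0001
grasp_force: 0.4
```

```bash
python3 look.py w4.png; python3 -c "
import cv2;im=cv2.imread('pics/w4.png');cv2.imwrite('pics/w4.png',cv2.resize(im[150:300,100:400],(800,400)))"
```

```text
6.4333 [0.5703 0.171  0.0718] 0.00011232890290277942 [ 0.161  -0.2787  1.131 ] [0.1752 0.5205 1.6713 0.0002 0.9494 1.7461]
[[ 1.     -0.0002  0.0003]
 [-0.0002 -1.      0.0002]
 [ 0.0003 -0.0002 -1.    ]]
cam [0.6485 0.1705 0.2331] [-0.2843  0.0003 -0.9587]
case 0.56 [299.6 216.1] [0.5711 0.1479 0.    ]
marks 0.95 [310.7 251.3] [0.5698 0.1468 0.063 ]
bolt_head 0.8 [ 93.8 236. ] [0.5712 0.2877 0.042 ]
handle 0.86 [549.6 262.8] [0.5697 0.0174 0.078 ]
rider 0.86 [248.  250.1] [0.5707 0.1842 0.0635]
```

View pics/w4.png

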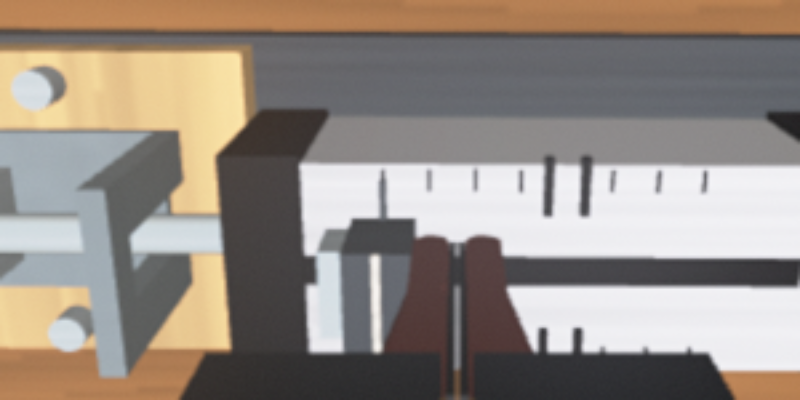

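The case now moved together with the pointer (the bracket shifted about 19 px relative to it), so the pointer is home; marks now at about y=0.1435, handle at about y=0.0135. Moving to the handle.

>>> drive_tool:
  moves: [0,0.5,0,0,0,0,0,-3,0,0,0,0,-3,0,0,0,3.8,-0.5,0,0.5,0,3.8,0,0,0.5,0,3.8,0,0,0.5,0,3.8,0,0,0.5,0,0,0,0,0.5]

```text
clock: 7.4
position: [0.5702, 0.0078, 0.1369]
ee_rot: [[1.0, -0.004, 0.0], [-0.004, -1.0, -0.003], [0.0, 0.003, -1.0]]
contact_force: [-0.3, 0.2, 0.2]
grip_width: 0.0304
grasp_force: 0.0
```

>>> drive_tool:
  moves: [0,0,0,0,0.5,0,0,0,0,0.5]

```text
clock: 7.57
position: [0.5698, 0.0139, 0.1366]
ee_rot: [[1.0, -0.001, -0.0], [-0.001, -1.0, 0.001], [-0.0, -0.001, -1.0]]
contact_force: [0.8, -0.3, 0.9]
grip_width: 0.0425
grasp_force: 0.0
```

```bash
python3 look.py w5.png; python3 -c "
import cv2;im=cv2.imread('pics/w5.png');cv2.imwrite('pics/w5.png',cv2.resize(im,(784,588)))"
```

```text
7.5667 [0.5698 0.0139 0.1366] 0.042477454390830796 [ 0.757  -0.278   0.8806] [-0.0972  0.4078  1.673   0.0008  1.0613  1.4746]
[[ 1.     -0.0014 -0.0004]
 [-0.0014 -1.      0.0007]
 [-0.0004 -0.0007 -1.    ]]
cam [0.6482 0.0132 0.2979] [-0.285   0.0011 -0.9585]
case 0.65 [134.9 198.8] [0.5673 0.1501 0.    ]
marks 0.64 [102.2 217.9] [0.5685 0.1496 0.063 ]
handle 0.79 [267.4 223.9] [0.569  0.0174 0.078 ]
rider 0.89 [ 58.3 215.7] [0.5706 0.1837 0.0635]
```

View pics/w5.png

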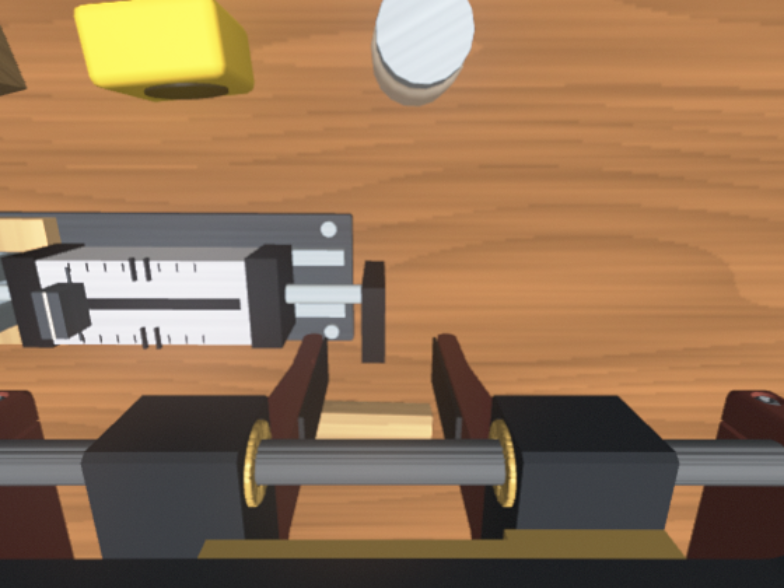

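The fingers straddle the handle (tab at 373,310; finger gap centre about 380); the pointer is at zero against the driver. Descending and gripping.

>>> drive_tool:
  moves: [0,-0.2,2.5,0,0.5,0,0,2.5,0,0.5,0,0,1.8,0,0.5,0,0,0.8,0,0.5,0,0,0,0,0.5,0,0,0,0,0.2,0,0,0,0,0.05,0,0,0,0,0]
  newtons: 40

```text
clock: 8.53
position: [0.5713, 0.0159, 0.062]
ee_rot: [[1.0, -0.0, 0.002], [-0.0, -1.0, -0.0], [0.002, 0.0, -1.0]]
contact_force: [-0.2, 0.8, -0.1]
grip_width: 0.0273
grasp_force: 0.0
```

>>> drive_tool:
  moves: [0,0,0,0,0,0,0,0,0,0,0,0,0,0,0,0,0,0,0,0]

```text
clock: 8.87
position: [0.5708, 0.0159, 0.0614]
ee_rot: [[1.0, -0.001, 0.001], [-0.001, -1.0, 0.0], [0.001, -0.0, -1.0]]
contact_force: [0.1, 0.7, 4.9]
grip_width: 0.0119
grasp_force: 40.0
```

```bash
python3 look.py w6.png; python3 -c "
import cv2;im=cv2.imread('pics/w6.png');cv2.imwrite('pics/w6.png',cv2.resize(im,(784,588)))"
```

```text
8.8667 [0.5708 0.0159 0.0614] 0.011939686708070732 [0.1375 0.7327 4.9298] [-0.0933  0.5074  1.7359  0.0005  0.8969  1.4779]
[[ 1.     -0.0007  0.0015]
 [-0.0007 -1.      0.0002]
 [ 0.0015 -0.0002 -1.    ]]
cam [0.6488 0.0153 0.2228] [-0.2832  0.0005 -0.9591]
case 0.88 [100. 224.] [0.569  0.1458 0.    ]
marks 0.66 [ 42.3 260.6] [0.5697 0.1449 0.063 ]
handle 0.97 [273.  273.1] [0.5697 0.0144 0.078 ]
```

View pics/w6.png

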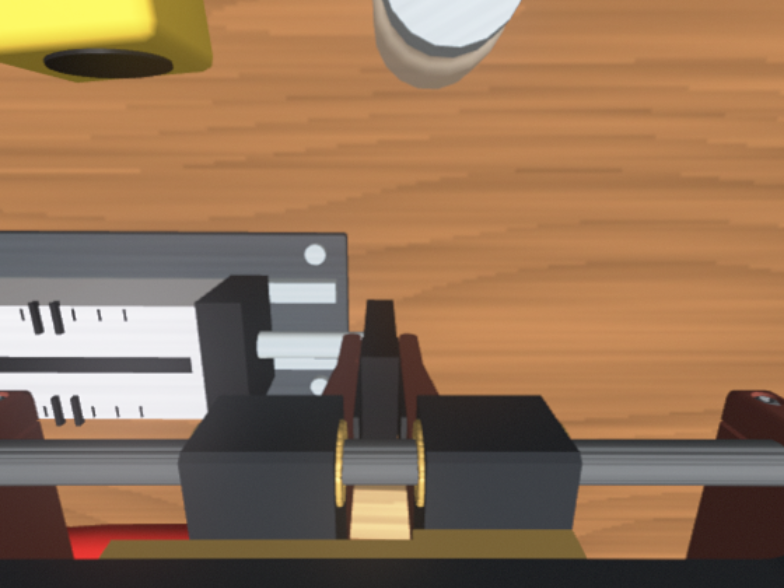

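Handle gripped (opening 11.9 mm, force 40 N) at home; the near cap edge is at (269,280) and will show any draw. I'll record it as reference, then take up slack.

```bash
cat > draw.py <<'E'
from h import *
import os
s=robot.read_state(); im=robot.grab_frame('wrist'); g=cv2.cvtColor(im,cv2.COLOR_RGB2GRAY)
x0,y0,x1,y1=135,190,200,278
if not os.path.exists('ref.png'): cv2.imwrite('ref.png',g)
T=cv2.imread('ref.png',0)[y0:y1,x0:x1]
m=cv2.matchTemplate(g[y0-4:y1+4,:x1+20],T,cv2.TM_CCOEFF_NORMED); _,v,_,(mx,my)=cv2.minMaxLoc(m)
sub=0
if 0<mx<m.shape[1]-1:
    a,b,c=m[my,mx-1:mx+2]; sub=(a-c)/(2*(a-2*b+c))
X=mx+sub
A=at_z('wrist',(192,230),.063);B=at_z('wrist',(192+X-x0,230),.063)
print('t',round(s['clock'],2),'pos',np.round(s['position'],4),'F',np.round(s['contact_force'],1),'match',round(v,3),'dpx',round(X-x0,2),my-4,'draw mm',round(1000*(B-A)[1],2))
E
python3 draw.py
```

```text
t 9.17 pos [0.5708 0.0159 0.0614] F [0.3 1.6 6.7] match 1.0 dpx -0.0 0 draw mm 0.0
```

>>> drive_tool:
  moves: [0,0.25,0,0,0,0,0.25,0,0,0,0,0.25,0,0,0,0,0.25,0,0,0,0,0.25,0,0,0,0,0.25,0,0,0,0,0.25,0,0,0,0,0.25,0,0,0]

```text
clock: 9.88
position: [0.5707, -0.004, 0.0614]
ee_rot: [[1.0, -0.001, 0.001], [-0.001, -1.0, 0.001], [0.001, -0.001, -1.0]]
contact_force: [-0.7, 2.9, 6.9]
grip_width: 0.0116
grasp_force: 40.0
```

```bash
python3 draw.py
```

```text
t 9.88 pos [ 0.5707 -0.004   0.0614] F [-0.7  2.9  6.9] match 0.991 dpx -0.06 0 draw mm 0.03
```

>>> drive_tool:
  moves: [0,0.25,0,0,0,0,0.25,0,0,0,0,0.25,0,0,0,0,0.25,0,0,0]

```text
clock: 10.27
position: [0.5706, -0.014, 0.0613]
ee_rot: [[1.0, -0.001, 0.001], [-0.001, -1.0, 0.001], [0.001, -0.001, -1.0]]
contact_force: [0.0, 1.7, 5.9]
grip_width: 0.0119
grasp_force: 40.0
```

```bash
python3 draw.py
```

```text
t 10.27 pos [ 0.5706 -0.014   0.0613] F [0.  1.7 5.9] match 0.981 dpx -0.12 0 draw mm 0.07
```

>>> drive_tool:
  moves: [0,0.25,0,0,0,0,0.25,0,0,0,0,0.25,0,0,0,0,0.25,0,0,0]

```text
clock: 10.65
position: [0.5705, -0.0234, 0.0613]
ee_rot: [[1.0, -0.001, 0.001], [-0.001, -1.0, 0.001], [0.001, -0.001, -1.0]]
contact_force: [-0.2, 5.5, 6.6]
grip_width: 0.0118
grasp_force: 40.0
```

```bash
python3 draw.py
```

```text
t 10.65 pos [ 0.5705 -0.0234  0.0613] F [-0.2  5.5  6.6] match 0.942 dpx -6.19 0 draw mm 3.41
```

>>> drive_tool:
  moves: [0,0.25,0,0,0,0,0.25,0,0,0,0,0.25,0,0,0,0,0.25,0,0,0]

```text
clock: 11.03
position: [0.5705, -0.0329, 0.0613]
ee_rot: [[1.0, -0.001, 0.001], [-0.001, -1.0, 0.002], [0.001, -0.002, -1.0]]
contact_force: [-0.1, 6.4, 7.2]
grip_width: 0.0119
grasp_force: 40.0
```

```bash
python3 draw.py
```

```text
t 11.03 pos [ 0.5705 -0.0329  0.0613] F [-0.1  6.4  7.2] match 0.866 dpx -22.67 0 draw mm 12.47
```

Bearing began at about y=−0.020, so the target is near y=−0.060. Approaching slowly.

>>> drive_tool:
  moves: [0,0.25,0,0,0,0,0.25,0,0,0,0,0.25,0,0,0,0,0.25,0,0,0,0,0.25,0,0,0,0,0.25,0,0,0,0,0.25,0,0,0,0,0.25,0,0,0]

```text
clock: 11.75
position: [0.5704, -0.052, 0.0612]
ee_rot: [[1.0, -0.001, 0.001], [-0.001, -1.0, 0.003], [0.001, -0.003, -1.0]]
contact_force: [0.1, 10.5, 6.7]
grip_width: 0.0116
grasp_force: 40.0
```

```bash
python3 draw.py
python3 - <<'E'
from h import *
for cam in ('top','scene'):
    robot.grab_frame(cam)
    for n,z in (('marks',.063),('rider',.0635),('bolt_head',.042)):
        for r in robot.mark_of(cam,n)[:1]: print(cam,n,round(r['p'],2),np.round(r['position'],1),at_z(cam,r['position'],z))
im=snap('scene','s2.png'); 
c=robot.camera_params('scene'); print(np.round(proj('scene',[[.569,.1,.063]]),1))
cv2.imwrite('pics/s2c.png',cv2.resize(im[200:320,240:400,::-1],None,fx=5,fy=5,interpolation=cv2.INTER_CUBIC))
E
```

```text
t 11.75 pos [ 0.5704 -0.052   0.0612] F [ 0.1 10.5  6.7] match 0.622 dpx -57.11 1 draw mm 31.43
top marks 0.9 [227.  210.3] [0.57096132 0.10387362 0.063     ]
top rider 0.51 [221.7 214.1] [0.56073972 0.11867637 0.0635    ]
top bolt_head 0.66 [175.3 212.3] [0.57079772 0.25369987 0.042     ]
scene marks 0.89 [325.8 267.6] [0.56749753 0.1100204  0.063     ]
scene rider 0.71 [325.7 269.9] [0.57135613 0.11511581 0.0635    ]
scene bolt_head 0.7 [369.1 328.7] [0.57219639 0.24956506 0.042     ]
[[322.2 264.5]]
```

View pics/s2c.png

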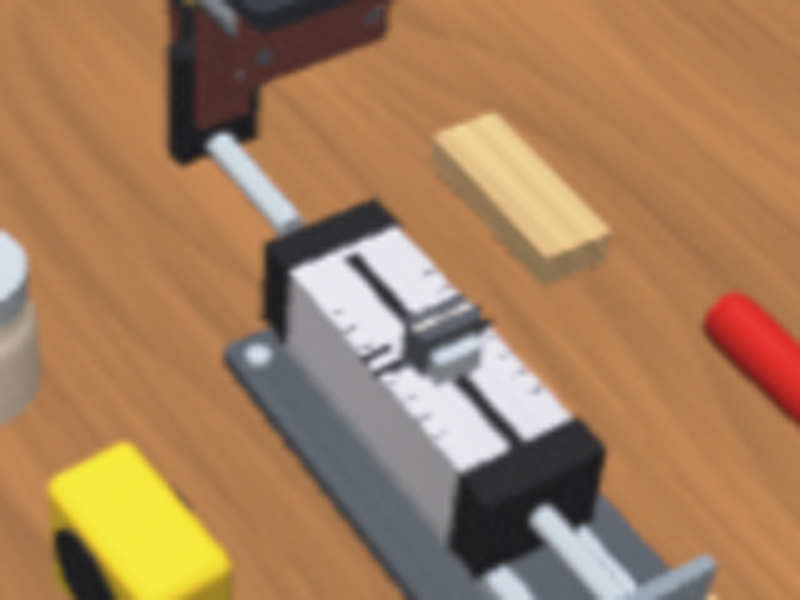

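The scene crop shows the pointer just short of the long marks (marks at 375–390,355–370; pointer at about 440,335), which agrees with a computed draw of about 32 mm. Easing further.

>>> drive_tool:
  moves: [0,0.15,0,0,0,0,0.15,0,0,0,0,0.15,0,0,0,0,0.1,0,0,0,0,0,0,0,0,0,0,0,0,0]

```text
clock: 12.75
position: [0.5703, -0.0573, 0.0612]
ee_rot: [[1.0, -0.001, 0.001], [-0.001, -1.0, 0.003], [0.001, -0.004, -1.0]]
contact_force: [-0.1, 10.7, 6.7]
grip_width: 0.0123
grasp_force: 40.0
```

```bash
python3 draw.py
```

```text
t 12.75 pos [ 0.5703 -0.0573  0.0612] F [-0.1 10.7  6.7] match 0.611 dpx -66.35 2 draw mm 36.52
```

>>> drive_tool:
  moves: [0,0.1,0,0,0,0,0.1,0,0,0,0,0,0,0,0,0,0,0,0,0,0,0,0,0,0,0,0,0,0,0,0,0,0,0,0,0,0,0,0,0]

```text
clock: 13.47
position: [0.5703, -0.0592, 0.0612]
ee_rot: [[1.0, -0.001, 0.001], [-0.001, -1.0, 0.004], [0.001, -0.004, -1.0]]
contact_force: [0.3, 10.1, 7.0]
grip_width: 0.0119
grasp_force: 40.0
```

>>> drive_tool:
  moves: [0,0,0,0,0,0,0,0,0,0,0,0,0,0,0,0,0,0,0,0,0,0,0,0,0,0,0,0,0,0,0,0,0,0,0]

```text
clock: 14.05
position: [0.5703, -0.0592, 0.0612]
ee_rot: [[1.0, -0.001, 0.001], [-0.001, -1.0, 0.004], [0.001, -0.004, -1.0]]
contact_force: [1.3, 10.2, 6.9]
grip_width: 0.0117
grasp_force: 40.0
```

```bash
python3 draw.py
python3 - <<'E'
from h import *
for cam in ('scene','top'):
  for k in range(2):
    robot.grab_frame(cam)
    for n,z in (('marks',.063),('rider',.0635)):
        for r in robot.mark_of(cam,n)[:1]: print(cam,n,round(r['p'],2),np.round(r['position'],1),np.round(at_z(cam,r['position'],z),4))
E
```

```text
t 14.05 pos [ 0.5703 -0.0592  0.0612] F [ 1.3 10.2  6.9] match 0.609 dpx -69.82 1 draw mm 38.43
scene marks 0.77 [325.1 269.3] [0.5712 0.1129 0.063 ]
scene rider 0.61 [325.  266.1] [0.5669 0.1064 0.0635]
scene marks 0.82 [326.9 272.6] [0.573  0.1215 0.063 ]
scene rider 0.57 [325.3 268.2] [0.5695 0.1112 0.0635]
top marks 0.2 [189.8 262.2] [0.4305 0.2084 0.063 ]
top rider 0.49 [224.1 212.7] [0.5645 0.112  0.0635]
top marks 0.58 [221.9 210.2] [0.5716 0.1181 0.063 ]
top rider 0.62 [220.2 210.9] [0.5697 0.1227 0.0635]
```

Held more than 1 s at a draw of about 39.5–40 mm. Easing back.

>>> drive_tool:
  moves: [0,-0.1,0,0,0,0,-0.2,0,0,0,0,-0.25,0,0,0,0,-0.25,0,0,0,0,-0.25,0,0,0,0,-0.25,0,0,0,0,-0.25,0,0,0,0,-0.25,0,0,0]

```text
clock: 15.37
position: [0.5704, -0.0418, 0.0613]
ee_rot: [[1.0, -0.001, 0.001], [-0.001, -1.0, 0.002], [0.001, -0.002, -1.0]]
contact_force: [-0.4, 7.0, 6.5]
grip_width: 0.0117
grasp_force: 40.0
```

>>> drive_tool:
  moves: [0,-0.25,0,0,0,0,-0.25,0,0,0,0,-0.25,0,0,0,0,-0.25,0,0,0,0,-0.25,0,0,0,0,-0.25,0,0,0,0,-0.2,0,0,0,0,-0.2,0,0,0]

```text
clock: 16.03
position: [0.5705, -0.0237, 0.0613]
ee_rot: [[1.0, -0.001, 0.001], [-0.001, -1.0, 0.001], [0.001, -0.001, -1.0]]
contact_force: [-0.6, 2.8, 5.8]
grip_width: 0.0117
grasp_force: 40.0
```

>>> drive_tool:
  moves: [0,-0.15,0,0,0,0,-0.15,0,0,0,0,-0.1,0,0,0,0,-0.1,0,0,0,0,-0.1,0,0,0,0,-0.1,0,0,0,0,0,0,0,0,0,0,0,0,0]

```text
clock: 16.7
position: [0.5706, -0.0179, 0.0614]
ee_rot: [[1.0, -0.0, 0.001], [-0.0, -1.0, -0.0], [0.001, 0.0, -1.0]]
contact_force: [-1.1, -0.7, 5.2]
grip_width: 0.0118
grasp_force: 40.0
```

```bash
python3 draw.py
```

```text
t 16.7 pos [ 0.5706 -0.0179  0.0614] F [-1.1 -0.7  5.2] match 0.958 dpx 0.07 0 draw mm -0.04
```

Draw reads 0 and the force has reversed, so the handle is home. Releasing and rising.

>>> drive_tool:
  moves: [0,0,0,0,0.15,0,0,0,0,0.3,0,0,0,0,0.4,0,0,0,0,0.4,0,0,-1,0,0.4,0,0,-2.5,0,0.4,0,0,-2.5,0,0.4,0,0,-2.5,0,0.4]

```text
clock: 17.42
position: [0.5697, -0.0175, 0.1469]
ee_rot: [[1.0, -0.0, -0.001], [-0.0, -1.0, 0.0], [-0.001, -0.0, -1.0]]
contact_force: [0.2, 0.0, 0.5]
grip_width: 0.0348
grasp_force: 0.0
```

>>> drive_tool:
  moves: [0,-2,-3,0,0.4,0,-2,-3,0,0.4,0,-3.5,0,0,0.4,0,-3.5,0,0,0.4,0,0,0,0,0.4,0,0,0,0,0.4]

```text
clock: 17.92
position: [0.5699, 0.0939, 0.2064]
ee_rot: [[1.0, 0.003, 0.001], [0.003, -1.0, -0.0], [0.001, 0.0, -1.0]]
contact_force: [-0.7, -1.4, -0.2]
grip_width: 0.0351
grasp_force: 0.0
```

```bash
python3 look.py w7.png
python3 - <<'E'
from h import *
g=cv2.imread('pics/w7.png',0)
# sample lines along rig x through top of case: long-mark rows (x=.588,.548) and pointer top
ys=np.arange(.02,.20,.001)
for x,z in ((.588,.063),(.589,.063),(.550,.063),(.569,.0835)):
    p=proj('wrist',[[x,y,z] for y in ys]).astype(np.float32)
    v=cv2.remap(g,p[:,0].reshape(1,-1),p[:,1].reshape(1,-1),cv2.INTER_LINEAR)[0]
    print(x,z,' '.join(map(str,v[50:150])))
E
```

```text
17.9167 [0.5699 0.0939 0.2064] 0.03511463809145897 [-0.7357 -1.4389 -0.2119] [ 0.0437  0.3416  1.5805 -0.      1.219   1.6114]
[[ 1.      0.003   0.0005]
 [ 0.003  -1.     -0.    ]
 [ 0.0005  0.     -1.    ]]
cam [0.648  0.0936 0.3678] [-0.284  -0.0009 -0.9588]
case 0.63 [253.9 181.7] [0.5699 0.1119 0.    ]
marks 0.95 [252.1 197.1] [0.5675 0.1101 0.063 ]
bolt_head 0.84 [123.2 187. ] [0.5735 0.2493 0.042 ]
handle 0.71 [385.4 200.4] [ 0.568 -0.02   0.078]
rider 0.92 [253.4 192.3] [0.5728 0.1084 0.0635]
0.588 0.063 244 244 244 244 244 245 245 244 238 233 239 245 245 245 245 245 245 244 238 234 240 245 245 245 245 245 245 244 238 235 241 246 247 237 178 145 201 242 237 196 186 218 173 140 194 240 246 244 240 240 244 246 245 245 245 245 245 244 240 240 243 245 245 245 245 245 245 245 244 242 244 245 245 245 245 245 245 245 244 242 244 245 245 245 245 245 245 245 245 245 245 245 245 245 245 247 226 139 85 80
0.589 0.063 245 245 245 245 246 246 246 243 228 212 231 245 246 246 245 246 246 243 228 215 233 246 246 246 246 246 246 243 226 216 234 246 247 237 178 144 201 242 237 196 190 218 173 
[... 340 characters left out ...]
 244 244 235 202 218 244 246 240 194 122 150 192 196 171 178 209 191 135 145 197 217 218 204 199 225 244 244 244 244 244 244 243 229 197 215 244 244 244 244 243 243 244 227 196 220 240 244 243 243 243 243 243 224 206 222 243 243 242 242 242 242 242 242 242 242 242 242 242 242 243 241 198 97 78
0.569 0.0835 246 246 246 246 246 246 245 245 246 246 246 246 246 246 246 246 246 246 246 246 246 246 246 246 246 246 246 246 246 247 247 240 187 117 118 120 119 118 139 202 218 168 122 119 119 122 166 224 245 246 246 246 246 246 245 246 245 245 245 245 245 245 245 245 245 245 244 244 244 244 244 244 244 244 244 244 244 244 244 244 244 229 169 139 183 225 233 233 233 234 239 225 145 84 78 80 80 81 80 81
```

The pointer line is at y≈0.1097 between the long marks at 0.105 and 0.113. The driver and handle are home, and the gripper is clear.

```bash
python3 -c "
from workcell import robot
print(robot.close_job())"
```

```text
the job is handed in; nothing more can be done
None
```

The proof pull is done and handed in: I zeroed the pointer, pulled about 40 mm, held it for over a second and eased the handle home. The pointer stands between the long marks, about 0.6 mm from the middle, with no verdict returned yet.

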